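Wipe the organiser's lids shut

TASK

The five flip lids of the white horseshoe-shaped tooth organiser have been left standing open. Run your fingertips lightly along the curved row, from the square-block end to the round end, so that the lids fold down one after the other and all five end up shut. Do not grasp, lift, shove or press hard on the organiser, and leave everything else on the bench where it is.

Things in the scene. Friction and masses are not known exactly. Their poses are not given: they have to be found in the camera images.
- organiser: White horseshoe organiser, loose, weighted, about 1.5 kg: five lidded compartments in a row on an arc of radius 180 mm; 55 mm wide across the row, deck 32 mm above the bench. Origin: on the underside below the middle compartment. z up; own +x points roughly away from the robot (up to 0.4 rad off); arc centre at own (-180, 0) mm; +y towards the square block end, -y towards the round end.
- block_end (a point): Deck centre of the square, solid end block (34 mm along the row, 55 mm wide, no lid) at the row's beginning, 32 mm above the bench, on the arc 0.82 rad round from the middle.
- round_end (a point): Deck centre of the rounded solid end (half-round, radius 27 mm, no lid) at the row's end, 32 mm above the bench, on the arc 0.725 rad round from the middle.
- seat0 (a point): Centre of the mouth of the first compartment counted from the square block, at deck height (32 mm above the bench), on the arc; fixed to the organiser, it does not move with the lid. The compartments are 53 mm (0.293 rad) apart along the arc.
- lid0 (a joint): First lid from the square block: angle, rad, 0 shut, 1.3 full open, starts 0.6-1.1. Grey, 46 mm along the row, 48 wide, wedge-shaped: shut, its top is 3 mm over the deck at the hinge, 7 mm at the free edge. Hinged across the row 23.5 mm from the seat on the block side; the free edge, towards the round end, rises. Stays where left (0.006 N m). Wiped from hinge to free edge it folds down; the other way it opens.
- seat1 (a point): Centre of the mouth of the second compartment counted from the square block, at deck height (32 mm above the bench), on the arc; fixed to the organiser, it does not move with the lid. The compartments are 53 mm (0.293 rad) apart along the arc.
- lid1 (a joint): Second lid from the square block: angle, rad, 0 shut, 1.3 full open, starts 0.6-1.1. Grey, 46 mm along the row, 48 wide, wedge-shaped: shut, its top is 3 mm over the deck at the hinge, 7 mm at the free edge. Hinged across the row 23.5 mm from the seat on the block side; the free edge, towards the round end, rises. Stays where left (0.006 N m). Wiped from hinge to free edge it folds down; the other way it opens.
- seat2 (a point): Centre of the mouth of the third compartment counted from the square block, at deck height (32 mm above the bench), on the arc; fixed to the organiser, it does not move with the lid. The compartments are 53 mm (0.293 rad) apart along the arc.
- lid2 (a joint): Third lid from the square block: angle, rad, 0 shut, 1.3 full open, starts 0.6-1.1. Grey, 46 mm along the row, 48 wide, wedge-shaped: shut, its top is 3 mm over the deck at the hinge, 7 mm at the free edge. Hinged across the row 23.5 mm from the seat on the block side; the free edge, towards the round end, rises. Stays where left (0.006 N m). Wiped from hinge to free edge it folds down; the other way it opens.
- seat3 (a point): Centre of the mouth of the fourth compartment counted from the square block, at deck height (32 mm above the bench), on the arc; fixed to the organiser, it does not move with the lid. The compartments are 53 mm (0.293 rad) apart along the arc.
- lid3 (a joint): Fourth lid from the square block: angle, rad, 0 shut, 1.3 full open, starts 0.6-1.1. Grey, 46 mm along the row, 48 wide, wedge-shaped: shut, its top is 3 mm over the deck at the hinge, 7 mm at the free edge. Hinged across the row 23.5 mm from the seat on the block side; the free edge, towards the round end, rises. Stays where left (0.006 N m). Wiped from hinge to free edge it folds down; the other way it opens.
- seat4 (a point): Centre of the mouth of the fifth compartment counted from the square block, at deck height (32 mm above the bench), on the arc; fixed to the organiser, it does not move with the lid. The compartments are 53 mm (0.293 rad) apart along the arc.
- lid4 (a joint): Fifth lid from the square block: angle, rad, 0 shut, 1.3 full open, starts 0.6-1.1. Grey, 46 mm along the row, 48 wide, wedge-shaped: shut, its top is 3 mm over the deck at the hinge, 7 mm at the free edge. Hinged across the row 23.5 mm from the seat on the block side; the free edge, towards the round end, rises. Stays where left (0.006 N m). Wiped from hinge to free edge it folds down; the other way it opens.
- cast: Bystander: a plaster dental cast, 60 mm wide, 27 mm high, standing in the hollow of the organiser's curve. Origin: centre of its underside.
- wax_jar: Bystander: a small glass jar, 44 mm across, 45 mm high, just beyond the organiser. Origin: centre of its underside.
- spatula: Bystander: a spatula 150 mm long lying just beyond the organiser. Origin: middle of its length, at the bench.
- liquid_bottle: Bystander: a brown bottle, 54 mm across, 120 mm high, at the left. Origin: centre of its underside.
- mixing_bowl: Bystander: a dark rubber bowl, 110 mm across, 60 mm high, at the right. Origin: centre of its underside.
- brush: Bystander: a bench brush 170 mm long, lying at the left. Origin: middle of its length, at the bench.
- parts_tray: Bystander: a low grey tray 110 x 80 x 22 mm at the right. Origin: centre of its underside.

How it is judged:
By the outcome, as a careful person would: the job done as asked, in the order asked, and still so for the second after the job is handed in, with the robot touching nothing.
It also fails if it takes over 45 s, if anything falls off the work surface, if the arm or the gripper's body presses on something with over 40 N, if the wrist force passes 120 N, or if a joint passes its speed limit or range.

ROBOT

A 6-joint arm with a two-finger parallel gripper is mounted at the origin on the work surface. World frame = base frame: x ahead of the robot, y to its left, z up, the work surface at z = 0. Lengths are in m, angles in rad, forces in N, time in s.
With the tool pointing down it reaches from about 0.35 to 0.85 m from the base axis. Payload 8.1 kg.
Tool frame: the origin (TCP) lies on the centre line of the jaws, within the pads' length; the fingertips stand 8 mm ahead of it and the grasp point (between the pads) lies 11 mm behind it (r.tips_ahead is the distance from the TCP to the fingertips, in m); z points along the fingers, y is the line along which they close (so a half turn about z gives the same grasp; the last joint's range is limited). The gripper opens to 93 mm and grips with 3 to 60 N. Pads are 15 mm wide; open, the fingers measure 128 mm over their backs; the gripper's body (75 mm by 188 mm) begins 65 mm behind the grasp point.
Start: joints at [1.08, 0.13, 1.488, -0, 1.523, -0.085], TCP at [0.237, 0.551, 0.227] pointing down, gripper open.
Joint ranges: [-2.96, 2.96], [-0.89, 2.26], [0.02, 2.5], [-1.34, 4.48], [0, 2.73], [-2.66, 2.66]. Speed limits (rad/s): [2.39, 2.39, 2.79, 3.14, 3.14, 3.14].

INTERFACE

Orientations are given as a unit quaternion [w, x, y, z].
In Python, from workcell import r gives the robot as it stands.
- The arm moves only by the tool jog_arm, never from a script. Its argument "plan" is a list that holds one entry, the list of rows, each a list of 5 numbers: the shift along the world's x, y, z normalised to -1 to 1, where 1 is 0.75 m, then the turn about the world's z normalised to -1 to 1, where 1 is pi rad, then the gripper command: -1 is shut, 1 is fully open, values between are in proportion. In form: [[[tx, ty, tz, turn, jaw], ...]]. A call has 1 to 5 rows; each row is the pose to reach, as a shift and turn from the pose commanded when the call began, turning the shorter way round; what a row does not reach only later rows make up. A row lasts 1/10 s, in which the tool goes at most 50 mm and 8.59 degrees, less where a joint would pass 70% of its speed; a pose out of reach is approached as far as the arm can. A call with a number of a shift or a turn outside -1 to 1 is refused whole. A call with a gripper value outside its range is refused whole. The fingers move at their own pace and stop on an object; "force" is the grip in N (left out, the last holds). Time passes only in rows, so rows that repeat a pose let the fingers close. It gives the time, the measured TCP pose, the force, the opening and the grip force at its end, in the units of the state.
- r.get_obs(): the state, without advancing time (a new reading comes with each control period).
- r.snapshot(name): name is "side" or "top"; returns the picture (384x512x3 uint8, red, green, blue); there is no depth.
- r.calibration(name): a dict with "K" (3x3 intrinsics, pixels), "D" ([k1, k2, p1, p2, k3] as OpenCV has them; the pictures are not rectified), "R" (3x3) and "t" (3): a world point X has camera coordinates R X + t. Camera axes: x right, y down, z forward; pixel columns grow to the right and rows downward; lengths in m; the calibration is good to about 2 mm. A picture is of the moment at which its call begins. calibration takes no time and is no camera call.
- r.hand_in(): hands the job in; it is judged then, once.
The state is a dict: "clock": time; "qpos": joint angles; "joint_vel": joint speeds; "tau": joint torques, N m; "ee_pos": TCP position; "tool_rot": TCP orientation; "ft_force": force on the tool from outside, world axes, zero at the start; "wrist_torque": the same for the moment, N m; "grip_width": opening from 0.0 (shut) to 1.0 (fully open); "grasp_force": force on a finger pad.
Only numpy, scipy, OpenCV 4.12 (cv2) and the standard library are available. Lean on these libraries where they do the work, as an engineer would, in place of code of your own. Each camera call takes 0.05 s, during which the arm holds its last target. There are 200 camera calls.

## Working session

There is one attempt and no reset: what is moved stays moved. The work goes in short steps, Python scripts to look and compute and a tool call to move; the robot and the scene stay as the last step left them, time stands still between calls to the robot, and variables do not carry over. Pictures are saved under pics/ and viewed, at most 10 in all, crops included, and the job is handed in when it is done.

Besides the shell and the picture viewer there is one more tool, called after "Call:" as name([rows], argument=value, ...), one row to a line, values as JSON. jog_arm: Moves the arm, as the interface text tells. Scaled input: -1 to 1 covers 0.75 m each way for a shift and pi rad each way for a turn. Its arguments: {"type":"object","properties":{"plan":{"type":"array","items":{"type":"array","items":{"type":"array","items":{"type":"number","minimum":-1,"maximum":1}}}},"force":{"type":"number"}},"required":["plan"]}

```bash
mkdir -p pics; python3 - <<'E'
from workcell import r
import cv2
for n in("top","side"):
    im=r.snapshot(n); cv2.imwrite(f"pics/{n}0.png",im[:,:,::-1])
    c=r.calibration(n); print(n,c)
o=r.get_obs(); print(o)
E
```

```text
top {'K': array([[371.07226641,   0.        , 254.61742165],
       [  0.        , 371.07226641, 187.67056528],
       [  0.        ,   0.        ,   1.        ]]), 'D': array([-0.07316099,  0.        ,  0.        ,  0.        ,  0.        ]), 'R': array([[-0.00812131, -0.99985826,  0.0147477 ],
       [-0.99502022,  0.0066151 , -0.09945356],
       [ 0.09934191, -0.01548195, -0.99493291]]), 't': array([-0.01853442,  0.55714929,  1.21154541])}
side {'K': array([[402.49024103,   0.        , 254.88225758],
       [  0.        , 402.49024103, 189.13131866],
       [  0.        ,   0.        ,   1.        ]]), 'D': array([-0.01722693,  0.        ,  0.        ,  0.        ,  0.        ]), 'R': array([[ 0.99174354, -0.1274742 ,  0.01396738],
       [-0.07128861, -0.63857993, -0.76624644],
       [ 0.10659594,  0.75892424, -0.64239498]]), 't': array([-0.57029895,  0.0789394 ,  1.23086854])}
{'clock': 0.1, 'qpos': array([ 1.07960611e+00,  1.31077813e-01,  1.48917216e+00,  1.95047234e-05,
        1.52295968e+00, -8.53840260e-02]), 'joint_vel': array([-0.00084213, -0.00038878, -0.00056779,  0.00134022, -0.0019787 ,
       -0.00059078]), 'tau': array([ 7.09808046e-04, -5.61334062e+01, -4.93099988e+01,  7.70000531e-02,
        2.89612496e-02, -6.58764861e-05]), 'ee_pos': array([0.23658982, 0.55085621, 0.22569601]), 'tool_rot': array([-2.39203903e-04,  2.01514114e-01,  9.79485277e-01, -7.72365830e-04]), 'ft_force': array([-0.57252099,  0.26434456, -0.08127791]), 'wrist_torque': array([-0.01031922, -0.02866671,  0.04339136]), 'grasp_force': 0.0, 'grip_width': 0.9987948476689298}
```

View pics/top0.png

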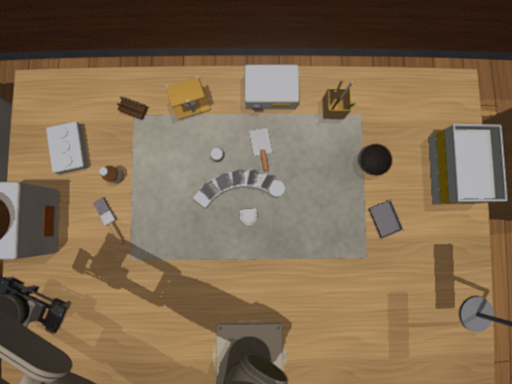

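View pics/side0.png

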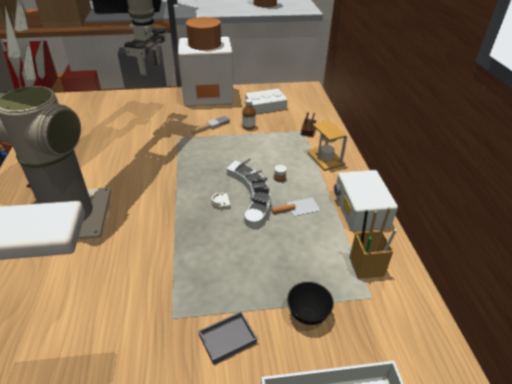

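The top view shows the horseshoe from the block at about (205,197) to the round end at (277,188), with the cast at (249,216) and the jar at (217,154). Next I'll enlarge both views.

```bash
python3 - <<'E'
import cv2,numpy as np
a=cv2.imread("pics/top0.png")[140:230,185:295]; b=cv2.imread("pics/side0.png")[150:230,205:325]
cv2.imwrite("pics/topc.png",cv2.resize(a,None,fx=7,fy=6.6667,interpolation=cv2.INTER_CUBIC) if 0 else cv2.resize(a,None,fx=6,fy=6,interpolation=cv2.INTER_CUBIC))
cv2.imwrite("pics/sidec.png",cv2.resize(b,None,fx=6,fy=6,interpolation=cv2.INTER_CUBIC))
E
```

```text
(no output)
```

View pics/topc.png

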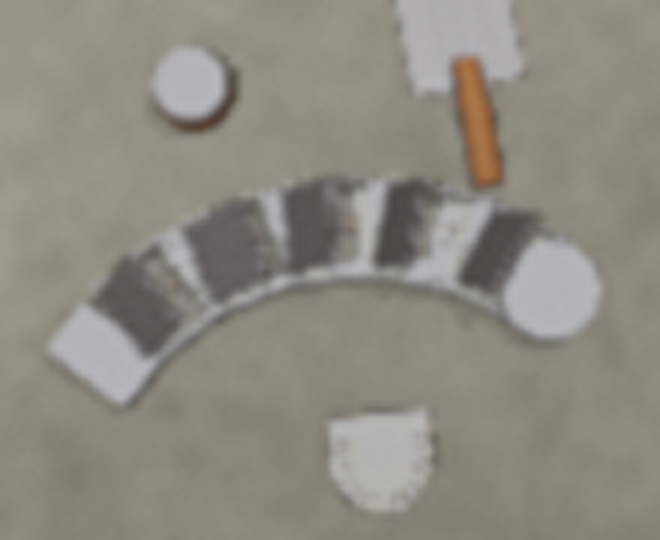

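View pics/sidec.png

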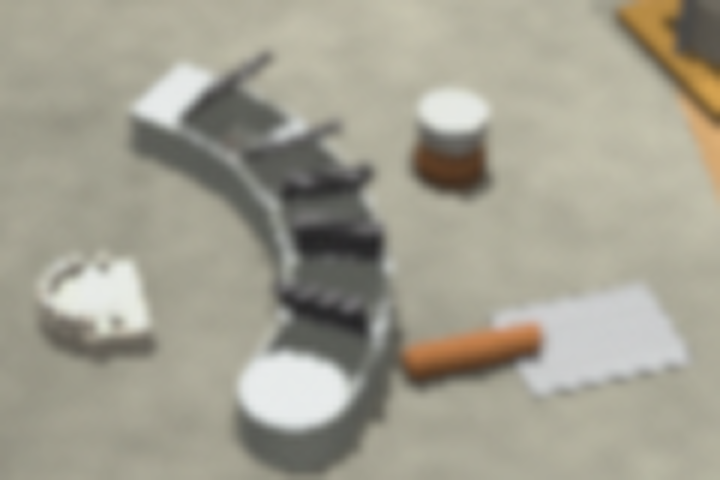

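The crops show these points.
- **Top crop:** block end-face corners at (48,347) and (123,407), block front corners at (85,303) and (150,357), round end centre at (551,288), inner arc edge at (355,280).
- **Side crop:** round end centre at (295,388), block corners at (130,112) and (185,63).

All five lids are open.

```bash
cat > h.py <<'E'
from workcell import r
import numpy as np,cv2
from scipy.optimize import least_squares
def proj(n,P):
    c=r.calibration(n); return cv2.projectPoints(np.asarray(P,float),cv2.Rodrigues(c["R"])[0],c["t"],c["K"],c["D"])[0][:,0]
def arc(p,a,rad=.18,z=.032):
    x,y,w=p; cx,cy=x-.18*np.cos(w),y-.18*np.sin(w)
    return [cx+rad*np.cos(w+a),cy+rad*np.sin(w+a),z]
E
python3 - <<'E'
from h import *
e=.094;ro,ri=.2075,.1525
A=[(.82+e,ro),(.82+e,ri),(.82-e,ro),(.82-e,ri),(-.725,.18)]
T=(np.array([(48,347),(123,405),(85,303),(150,357),(551,288)])+.5)/6-.5+[185,140]
S=(np.array([(185,63),(130,112),(215,76),(180,124),(295,388)])+.5)/6-.5+[205,150]
def f(p,d):
    P=[arc(p,*a) for a in A]; o=[]
    if 't' in d:o.append(proj("top",P)-T)
    if 's' in d:o.append(proj("side",P)-S)
    return np.concatenate(o).ravel()
for d in("t","s","ts"):
    s=least_squares(f,[.55,0,0],args=(d,)); print(d,s.x.round(4),s.fun.round(1))
p=s.x
# overlay check
im=cv2.imread("pics/top0.png");k=6
E=[arc(p,a,rr) for rr in(ro,ri) for a in np.linspace(-.725,.914,60)]
big=cv2.resize(im[140:230,185:295],None,fx=6,fy=6,interpolation=cv2.INTER_CUBIC)
for u in proj("top",E): cv2.circle(big,tuple(int(v) for v in ((u-[185,140]+.5)*6-.5)),1,(0,0,255),-1)
cv2.imwrite("pics/ov.png",big); np.save("p.npy",p)
E
```

```text
t [0.591  0.0283 0.0876] [-1.1  0.6  0.3 -0.2 -0.  -1.3  1.1  0.9 -0.2  0. ]
s [0.5929 0.0306 0.0966] [-1.7 -0.5  0.1 -0.2  2.8  0.7 -1.2  0.5  0.  -0.4]
ts [0.592  0.0291 0.0926] [-1.3  0.5  0.2 -0.4 -0.2 -1.4  1.   0.8 -0.4 -0.5 -1.8 -0.3 -0.   0.
  2.7  0.9 -1.3  0.7 -0.4 -0.1]
```

View pics/ov.png

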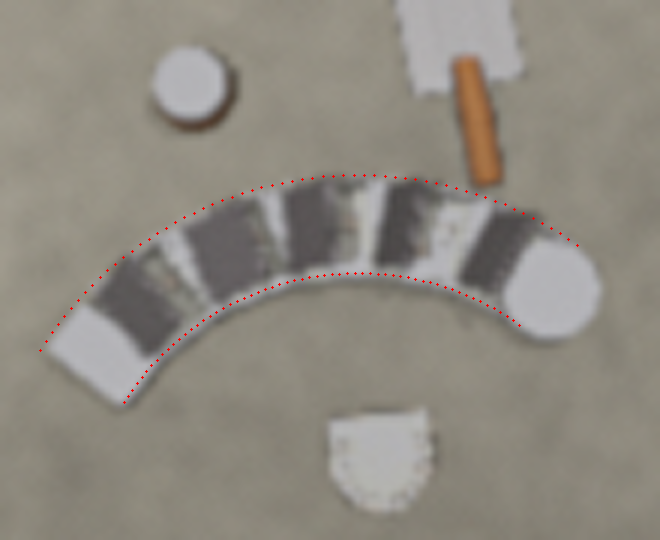

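The overlay follows the deck edges to about 2 mm, and the top and side fits agree. Now I'll work out the waypoints.

```bash
python3 - <<'E'
from h import *
p=np.load("p.npy"); o=r.get_obs(); q=o["tool_rot"]; print(o["ee_pos"])
yaw0=np.arctan2(2*(q[1]*q[2]+0),q[2]**2-q[1]**2)-0; 
print("yaw0",yaw0)
s=arc(p,.84); print("start",np.round(s,4),"d",(np.array(s)[:2]-o["ee_pos"][:2])/.75,"turn",(p[2]+.84-yaw0)/np.pi)
# sweep: 30 steps
A=np.linspace(.84,-.81,31); W=np.array([[*arc(p,a)[:2],p[2]+a] for a in A])
for k in range(0,30,5):
    print(k,W[k,:2].round(3)); print(np.round((W[k+1:k+6]-W[k])/[.75,.75,np.pi],4).tolist())
E
```

```text
[0.23658982 0.55085621 0.22569601]
yaw0 0.4058071362562688
start [0.52  0.157 0.032] d [ 0.37787683 -0.52511499] turn 0.16769742602682436
0 [0.52  0.157]
[[0.0104, -0.0082, -0.0175], [0.0203, -0.0169, -0.035], [0.0297, -0.0261, -0.0525], [0.0386, -0.0358, -0.07], [0.047, -0.0461, -0.0875]]
5 [0.555 0.122]
[[0.0078, -0.0107, -0.0175], [0.015, -0.0217, -0.035], [0.0215, -0.0332, -0.0525], [0.0274, -0.045, -0.07], [0.0327, -0.0571, -0.0875]]
10 [0.58 0.08]
[[0.0046, -0.0124, -0.0175], [0.0085, -0.025, -0.035], [0.0117, -0.0378, -0.0525], [0.0142, -0.0507, -0.07], [0.016, -0.0638, -0.0875]]
15 [0.592 0.032]
[[0.0011, -0.0132, -0.0175], [0.0014, -0.0264, -0.035], [0.001, -0.0395, -0.0525], [-0.0001, -0.0527, -0.07], [-0.002, -0.0658, -0.0875]]
20 [ 0.59  -0.018]
[[-0.0026, -0.0129, -0.0175], [-0.0058, -0.0257, -0.035], [-0.0098, -0.0383, -0.0525], [-0.0144, -0.0507, -0.07], [-0.0197, -0.0628, -0.0875]]
25 [ 0.575 -0.065]
[[-0.006, -0.0118, -0.0175], [-0.0126, -0.0232, -0.035], [-0.0198, -0.0342, -0.0525], [-0.0276, -0.0449, -0.07], [-0.036, -0.055, -0.0875]]
```

Call:
jog_arm([
  [[0.06,-0.08,0,-0.01,-1],[0.1,-0.14,-0.02,-0.03,-1],[0.14,-0.2,-0.04,-0.05,-1],[0.18,-0.25,-0.06,-0.06,-1],[0.22,-0.3,-0.08,-0.074,-1]],
])

```text
clock: 0.6
ee_pos: [0.3807, 0.3526, 0.1767]
tool_rot: [0.0, 0.314, 0.949, 0.0]
ft_force: [1.3, -0.5, 0.1]
grip_width: 0.619
grasp_force: 0.0
```

Call:
jog_arm([
  [[0.04,-0.055,-0.02,0,-1],[0.08,-0.11,-0.04,0,-1],[0.12,-0.17,-0.06,0,-1],[0.158,-0.225,-0.08,0,-1],[0.158,-0.225,-0.08,0,-1]],
])

```text
clock: 1.1
ee_pos: [0.4993, 0.1815, 0.1152]
tool_rot: [-0.001, 0.315, 0.949, -0.001]
ft_force: [-0.3, -0.1, 0.3]
grip_width: 0.191
grasp_force: 0.0
```

```bash
python3 - <<'E'
from h import *
im=r.snapshot("side");o=r.get_obs();print(o["ee_pos"],o["tool_rot"],o["grip_width"],o["ft_force"])
E
```

```text
[0.49940726 0.18149616 0.11520902] [-7.97086661e-04  3.15594559e-01  9.48892968e-01 -1.25431096e-03] 0.14605742138794497 [ 0.22275752 -2.45260472 -0.77853431]
```

Call:
jog_arm([
  [[0.0275,-0.0327,0,0,-1],[0.0275,-0.0327,-0.03,0,-1],[0.0275,-0.0327,-0.06,0,-1],[0.0275,-0.0327,-0.08,0,-1],[0.0275,-0.0327,-0.08,0,-1]],
])

```text
clock: 1.65
ee_pos: [0.5167, 0.1614, 0.0547]
tool_rot: [-0.002, 0.313, 0.95, -0.001]
ft_force: [0.0, 0.3, 0.1]
grip_width: 0.008
grasp_force: 0.0
```

Call:
jog_arm([
  [[0.004,-0.0055,-0.005,0,-1],[0.004,-0.0055,-0.0075,0,-1],[0.004,-0.0055,-0.0075,0,-1]],
])

```text
clock: 1.95
ee_pos: [0.5228, 0.157, 0.0524]
tool_rot: [0.001, 0.314, 0.949, 0.0]
ft_force: [0.9, -0.2, 0.6]
grip_width: 0.006
grasp_force: 0.0
```

```bash
python3 - <<'E'
from h import *
im=r.snapshot("side");cv2.imwrite("pics/s1.png",cv2.resize(im[130:230,205:325,::-1],None,fx=5,fy=5,interpolation=cv2.INTER_CUBIC));o=r.get_obs();print(o["ee_pos"],o["tool_rot"],o["ft_force"])
E
```

```text
[0.52278944 0.15705524 0.05245391] [5.20536983e-04 3.13786741e-01 9.49493291e-01 3.18224078e-04] [-0.06439867  0.12753914 -0.86283635]
```

View pics/s1.png

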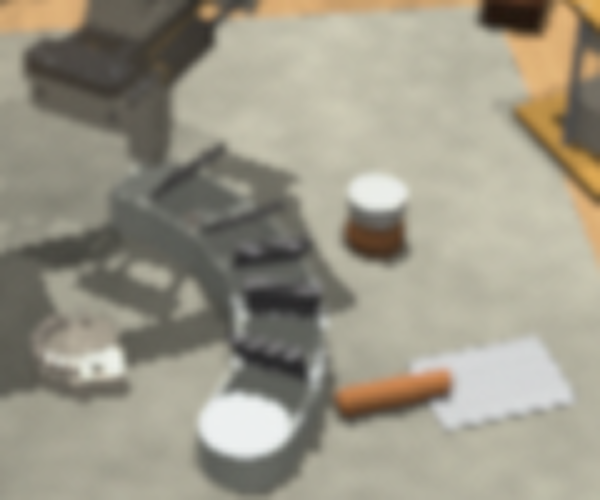

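The closed fingers stand over the block at about (150,160) in the crop, clear of it. I'll let the arm settle and lower slightly.

Call:
jog_arm([
  [[0,0,-0.002,0,-1],[0,0,-0.002,0,-1],[0,0,-0.002,0,-1]],
])

```text
clock: 2.3
ee_pos: [0.5223, 0.1569, 0.0503]
tool_rot: [0.0, 0.314, 0.95, 0.0]
ft_force: [0.4, -0.0, -1.1]
grip_width: 0.002
grasp_force: 0.0
```

```bash
python3 - <<'E'
from h import *
for i in range(3):
    r.snapshot("top");o=r.get_obs();print(o["ee_pos"],o["tool_rot"],o["ft_force"])
E
```

```text
[0.5222366  0.1569335  0.05026815] [4.58439227e-05 3.13744454e-01 9.49507458e-01 4.68816685e-05] [ 0.29747033 -0.01735464 -0.24094245]
[0.52224146 0.15688516 0.05025866] [3.66484841e-05 3.13761619e-01 9.49501787e-01 2.71245337e-05] [-0.62389737 -0.27393164 -0.77460907]
[0.52222884 0.15689637 0.05023655] [2.29369796e-05 3.13746427e-01 9.49506808e-01 5.36114959e-06] [-0.51225423 -0.7254717   0.29159977]
```

Call:
jog_arm([
  [[0.008,-0.0082,-0.0036,-0.0175,-1],[0.018,-0.017,-0.0036,-0.035,-1],[0.0275,-0.026,-0.0036,-0.0525,-1],[0.0364,-0.036,-0.0036,-0.07,-1],[0.0448,-0.046,-0.0036,-0.0875,-1]],
])

```text
clock: 2.95
ee_pos: [0.5558, 0.123, 0.0479]
tool_rot: [-0.001, 0.442, 0.897, 0.001]
ft_force: [-6.8, 7.6, 9.4]
grip_width: 0.006
grasp_force: 5.5
```

```bash
python3 - <<'E'
from h import *
im=r.snapshot("side");im2=r.snapshot("top")
a=cv2.resize(im[140:220,215:315,::-1],None,fx=4,fy=4,interpolation=cv2.INTER_CUBIC);b=cv2.resize(im2[145:225,190:290,::-1],None,fx=4,fy=4,interpolation=cv2.INTER_CUBIC)
cv2.imwrite("pics/s2.png",np.hstack([a,b]));
for i in range(3):
  r.snapshot("top");o=r.get_obs();print(o["ee_pos"],o["ft_force"],o["wrist_torque"])
E
```

```text
[0.55668761 0.12209378 0.04836083] [-1.30885623 -0.8570297   4.68752874] [-0.31434957  0.17939706  0.00541308]
[0.55668623 0.12212092 0.0484039 ] [-0.66739466 -1.32069292  5.10332378] [-0.28030568  0.13272596 -0.05228393]
[0.55664528 0.12212456 0.04840206] [-0.18802188 -1.12478982  5.1614227 ] [-0.34376897  0.05566671 -0.03443205]
```

View pics/s2.png

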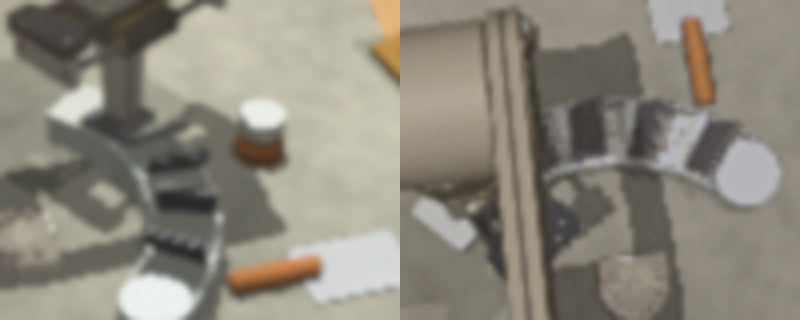

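Lid 0 is folded flat under the fingers at (125,125). The round end is unmoved, at about (277,187.5) in full-image pixels. The vertical contact is 5 N, so I'll raise about 1.7 mm for a lighter touch.

Call:
jog_arm([
  [[0.003,-0.0045,0.0023,-0.008,-1],[0.0065,-0.0107,0.0023,-0.0175,-1],[0.01,-0.016,0.0023,-0.026,-1],[0.0137,-0.0217,0.0023,-0.035,-1],[0.017,-0.027,0.0023,-0.044,-1]],
])

```text
clock: 3.7
ee_pos: [0.5689, 0.102, 0.0494]
tool_rot: [-0.0, 0.503, 0.864, 0.0]
ft_force: [-2.0, 2.3, 5.7]
grip_width: 0.002
grasp_force: 2.6
```

Call:
jog_arm([
  [[0.003,-0.0058,0.0002,-0.0088,-1],[0.006,-0.0117,0.0002,-0.0175,-1],[0.009,-0.0176,0.0002,-0.026,-1],[0.0118,-0.0236,0.0002,-0.035,-1],[0.0143,-0.0297,0.0002,-0.044,-1]],
])

```text
clock: 4.2
ee_pos: [0.5794, 0.0793, 0.0491]
tool_rot: [-0.0, 0.561, 0.828, -0.0]
ft_force: [-1.0, 1.3, 1.5]
grip_width: 0.003
grasp_force: 0.6
```

```bash
python3 - <<'E'
from h import *
p=np.load("p.npy");c=np.array(arc(p,0,0)[:2])
for i in range(2):
  r.snapshot("top");o=r.get_obs();v=o["ee_pos"][:2]-c;print(o["ee_pos"],o["ft_force"],np.hypot(*v),np.arctan2(v[1],v[0])-p[2])
E
```

```text
[0.5796548  0.07875343 0.04927133] [-0.49510523  0.0047103   0.15909985] 0.17957641152518924 0.2855606707504127
[0.57954372 0.07911905 0.04931056] [-0.69398114 -0.50027668  1.02168669] 0.17960859153502134 0.28768085176563596
```

The contact is light and the arm is tracking the arc. I'll carry on.

Call:
jog_arm([
  [[0.0046,-0.0124,0,-0.0175,-1],[0.0085,-0.025,0,-0.035,-1],[0.0117,-0.0378,0,-0.0525,-1],[0.0142,-0.0507,0,-0.07,-1],[0.016,-0.0638,0,-0.0875,-1]],
])

```text
clock: 4.8
ee_pos: [0.5914, 0.0318, 0.0494]
tool_rot: [0.0, 0.669, 0.743, 0.0]
ft_force: [0.3, 1.5, 0.8]
grip_width: 0.003
grasp_force: 0.6
```

Call:
jog_arm([
  [[0.0011,-0.0132,0,-0.0175,-1],[0.0014,-0.0264,0,-0.035,-1],[0.001,-0.0395,0,-0.0525,-1],[-0.0001,-0.0527,0,-0.07,-1],[-0.002,-0.0658,0,-0.0875,-1]],
])

```text
clock: 5.3
ee_pos: [0.5899, -0.0176, 0.0495]
tool_rot: [0.0, 0.765, 0.644, 0.0]
ft_force: [-0.0, 0.8, 0.8]
grip_width: 0.004
grasp_force: 0.1
```

```bash
python3 - <<'E'
from h import *
p=np.load("p.npy");c=np.array(arc(p,0,0)[:2])
im=r.snapshot("side");im2=r.snapshot("top")
a=cv2.resize(im[140:220,215:315,::-1],None,fx=4,fy=4,interpolation=cv2.INTER_CUBIC);b=cv2.resize(im2[145:225,190:290,::-1],None,fx=4,fy=4,interpolation=cv2.INTER_CUBIC)
cv2.imwrite("pics/s3.png",np.hstack([a,b]));
for i in range(2):
  r.snapshot("top");o=r.get_obs();v=o["ee_pos"][:2]-c;print(o["ee_pos"],o["ft_force"],np.hypot(*v),np.arctan2(v[1],v[0])-p[2])
E
```

```text
[ 0.58970257 -0.01764069  0.04930249] [-0.01215017  0.35629441  0.17848567] 0.17947288176131762 -0.26106928675788277
[ 0.58973948 -0.01721752  0.04929957] [-0.50813428 -0.33615241  0.36742711] 0.17943883283683776 -0.2587098761393304
```

View pics/s3.png

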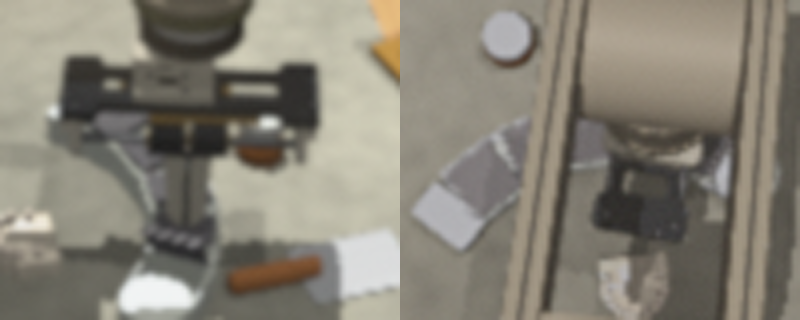

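Lids 0 and 1 look flat at about (500,155) and (560,125) in the right panel. The fingers are on lid 3, with lid 4 still open at (180,240) in the left panel. I'll finish the sweep, lift and back off.

Call:
jog_arm([
  [[-0.0026,-0.0129,0,-0.0175,-1],[-0.0058,-0.0257,0,-0.035,-1],[-0.0098,-0.0383,0,-0.0525,-1],[-0.0144,-0.0507,0,-0.07,-1],[-0.0197,-0.0628,0,-0.0875,-1]],
])

```text
clock: 6.0
ee_pos: [0.5753, -0.064, 0.0496]
tool_rot: [0.0, 0.845, 0.534, 0.0]
ft_force: [-0.1, 0.0, 0.2]
grip_width: 0.004
grasp_force: 0.1
```

Call:
jog_arm([
  [[-0.006,-0.0118,0,-0.0175,-1],[-0.0126,-0.0232,0,-0.035,-1],[-0.0198,-0.0342,0,-0.0525,-1],[-0.0276,-0.0449,0,-0.07,-1],[-0.036,-0.055,0,-0.0875,-1]],
])

```text
clock: 6.5
ee_pos: [0.5479, -0.1053, 0.0493]
tool_rot: [-0.0, 0.911, 0.413, 0.0]
ft_force: [0.8, 0.9, -0.4]
grip_width: 0.005
grasp_force: 0.0
```

Call:
jog_arm([
  [[-0.005,-0.006,0.01,0,-1],[-0.005,-0.006,0.06,0,-1],[-0.005,-0.006,0.12,0,-1],[-0.005,-0.006,0.18,0,-1],[-0.01,-0.02,0.24,0,-1]],
])

```text
clock: 7.0
ee_pos: [0.5406, -0.1193, 0.2318]
tool_rot: [-0.0, 0.91, 0.415, 0.0]
ft_force: [0.7, -0.3, 0.2]
grip_width: 0.004
grasp_force: 0.0
```

Call:
jog_arm([
  [[-0.03,-0.06,0,0,-1],[-0.06,-0.12,0,0,-1],[-0.08,-0.18,0,0,-1],[-0.1,-0.24,0,0,-1],[-0.1,-0.3,0,0,-1]],
])

```text
clock: 7.5
ee_pos: [0.4643, -0.3472, 0.2306]
tool_rot: [0.0, 0.91, 0.415, 0.0]
ft_force: [0.7, 0.0, -0.0]
grip_width: 0.005
grasp_force: 0.0
```

```bash
python3 - <<'E'
from h import *
im=r.snapshot("side");im2=r.snapshot("top")
a=cv2.resize(im[140:220,215:315,::-1],None,fx=4,fy=4,interpolation=cv2.INTER_CUBIC);b=cv2.resize(im2[145:225,190:290,::-1],None,fx=4,fy=4,interpolation=cv2.INTER_CUBIC)
cv2.imwrite("pics/s4.png",np.hstack([a,b]));o=r.get_obs();print(o["ee_pos"],o["clock"])
E
```

```text
[ 0.46433576 -0.35009243  0.22946298] 7.6
```

View pics/s4.png

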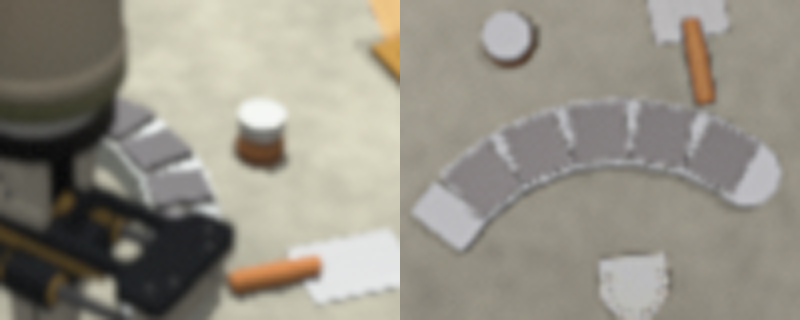

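The right panel shows all five lids lying flat from (480,178) to (725,155). The organiser, jar, spatula and cast are where they were, and the gripper is clear.

```bash
python3 -c "
from workcell import r
print(r.hand_in())"
```

```text
the job is handed in; nothing more can be done
None
```

I wiped the five lids shut in order from the square block to the round end in one light pass. The final picture shows all five flat and the organiser, jar, spatula and cast unmoved; peak force was about 14 N briefly on the first lid and a few newtons after, and the job was handed in at 7.6 s without returning a verdict.

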